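# Index the cast to the post in the spray booth

### The job

On the indexing stand that carries the plywood board with the plaster cast, pump the lever by its black upright grip in full strokes between its stops, so that the turntable clicks round one tooth a stroke, until the tab of the board points at the steel post on the base of that stand. Then let go, and leave the lever of the other, bare stand alone.

Things in the scene. Friction and masses are not known exactly. Their poses are not given: they have to be found in the camera images.
- turntable (a joint): Turntable angle, rad: a 144 mm wheel of 12 ratchet teeth (30 degrees each) with an 84 mm square plywood board, plaster cast (top 99 mm up) and a tab 24 mm wide reaching 76 mm from the axis. 0: tab at the post. Starts -1.71 to -0.91; grows, anticlockwise from above, as the lever drives it; friction holds it. A full stroke ends on a multiple of 30 degrees: two to four strokes, the first maybe short.
- hub (a point): On the axis of turntable and lever, 80 mm above the table, fixed to the stand (dark 190 x 160 mm plate). z up, +x to the index post (14 mm thick, 88 mm from the axis, 87 mm tall). The lever lies along -x, on the robot's side, and swings 20 degrees each way to fixed stops: back stop on the +y side, forward stop on -y. +y to -y drives; going back, the pawl takes the next tooth in the last 10 degrees.
- lever_grip (a point): Middle of the upright round black grip on the lever's end: 150 mm from the axis, 80 mm above the table. 26 mm thick, 66 mm tall (47 to 113 mm above the table), on a flat steel arm whose top is at 26 mm. It moves on a level arc about the hub and turns with the lever; driving takes about 3 N here. The lever stays where it is left and starts anywhere in its swing.
- spare_grip (a point): The same point on the lever of the other, like stand, whose bare steel wheel carries no board. To be left alone.

How it is judged:
On the way, in this order (a step that is already met when the one before it is completed fails the run):
1. a forward stroke of the lever has brought the tab to one tooth (30 degrees, give or take 15) short of the post (value of joint turntable between -0.785 and -0.262 rad and y of lever_grip in the frame of hub below 0 m), for 0.1 s.
2. the lever has gone back and the turntable has stayed there (value of joint turntable between -0.785 and -0.262 rad and y of lever_grip in the frame of hub above 0.02 m), for 0.1 s.
3. the last forward stroke has brought the tab to the post, within 10 degrees (value of joint turntable between -0.175 and 0.175 rad and y of lever_grip in the frame of hub below 0 m), for 0.1 s.
At the end, for the whole second after the job is handed in: The turntable is at rest with the board's tab pointing at the index post within 10 degrees, and the grip of the other stand's lever is within 15 mm of where it was. The worked lever may stay anywhere in its swing (value of joint turntable between -0.175 and 0.175 rad and velocity of joint turntable between -0.05 and 0.05 rad/s and distance of spare_grip from where it was at the start of the episode below 0.015 m); the robot touches nothing.
It fails at once if the lever of the other stand is moved by more than 15 mm (distance of spare_grip from where it was at the start of the episode above 0.015 m).
It also fails if it takes over 45 s, if anything falls off the work surface, if the arm or the gripper's body presses on something with over 40 N, if the wrist force passes 120 N, or if a joint passes its speed limit or range.

### The arm

A 6-joint arm with a two-finger parallel gripper is mounted at the origin on the work surface. World frame = base frame: x ahead of the robot, y to its left, z up, the work surface at z = 0. Lengths are in m, angles in rad, forces in N, time in s.
With the tool pointing down it reaches from about 0.35 to 0.725 m from the base axis. Payload 4.3 kg.
Tool frame: the origin (TCP) lies between the finger pads; the fingertips stand 11 mm ahead of it and the grasp point (between the pads) lies 8 mm behind it; z points along the fingers, x is the direction in which the jaws open and shut, and the axes are right-handed (so a half turn about z gives the same grasp; the last joint's range is limited). The gripper opens to 85 mm and grips with 20 to 120 N. Pads are 22 mm wide; open, the fingers measure 114 mm over their backs; the gripper's body (76 mm by 85 mm) begins 54 mm behind the grasp point. The pads swing forward as they close: fully open they stand 13 mm farther back than shut.
Start: joints at [1.227, 0.377, 0.081, 1.274, 0, 1.46], TCP at [0.133, 0.559, 0.242] pointing down, gripper open.
Joint ranges: [-2.72, 2.72], [-0.84, 1.66], [-1.02, 1.22], [-1.77, 2.12], [-1.37, 1.28], [-3.14, 3.14]. Speed limits (rad/s): [2.57, 2.57, 3.14, 3.14, 3.14, 3.14].

### API

Orientations are given as a unit quaternion [x, y, z, w].
In Python, from cell import arm, vision gives the robot as it stands. The module is installed in compiled form; this text tells all that it offers.
- The arm moves only by the tool play_rows, never from a script. Its argument "deltas" is a list of rows, each a list of 3 entries, a list of its own where there are three numbers: the shift along the tool's x, y, z in m, then the turn, a rotation vector about the tool's x, y, z in degrees, then the opening, from -1 (shut) to 1 (fully open). In form: [[[dx, dy, dz], [ax, ay, az], fingers], ...]. A call has 1 to 12 rows; each row is the pose to reach, as a shift and turn from the pose commanded when the call began, along the tool's axes at that moment; what a row does not reach only later rows make up. A row lasts 1/8 s, in which the tool goes at most 62.5 mm and 10.7 degrees, less where a joint would pass 70% of its speed; a pose out of reach is approached as far as the arm can. A call with a gripper value outside its range is refused whole. The fingers move at their own pace and stop on an object; "squeeze" is the grip in N (left out, the last holds). Time passes only in rows, so rows that repeat a pose let the fingers close. It gives the time, the measured TCP pose, the force and the opening at its end, in the units of the state.
- arm.state(): the state, without advancing time (a new reading comes with each control period).
- vision.capture(name): name is "scene" or "top" or "wrist"; returns the picture (480x640x3 uint8, red, green, blue); there is no depth.
- vision.get_calibration(name): a dict with "K" (3x3 intrinsics, pixels), "pose" (4x4, takes a point from camera to world coordinates). Camera axes: x right, y up, looking along -z (the intrinsics and any distortion apply to the point x, -y, -z); pixel columns grow to the right and rows downward; lengths in m; the calibration is good to about 2 mm. A picture is of the moment at which its call begins: read the wrist's pose just before it. get_calibration takes no time and is no camera call; for the wrist camera it gives the pose at the moment of the call.
- arm.hand_in(): hands the job in, once; it reports no verdict.
Trained networks look in the newest picture that a camera, given by its name, has taken for a name from the list of things; names that differ only in an ending like _2 or _b are one class to them, and where a whole thing is asked for, a point or a joint stands for the part that bears it (a point fixed in the world has none). Each returns a list of dicts, best first, with "confidence" (0 to 1); they miss things now and then, are a little off and sometimes report something else, mostly with a low value. They report only what shows in the picture. A call takes as long as a camera call.
- vision.search_frame(target, camera): "rect" ([left, top, right, bottom] in pixels, round what is visible of it).
- vision.landmark_of(target, camera): "location" ([column, row] in pixels: a listed point, or the origin of a listed thing).
The state is a dict: "time": time; "joints": joint angles; "dq": joint speeds; "joint_torque": joint torques, N m; "eef_pos": TCP position; "ee_rot": TCP orientation; "force": force on the tool from outside, world axes, zero at the start; "ft_torque": the same for the moment, N m; "finger_gap": finger opening in m.
Only numpy, scipy, OpenCV 4.12 (cv2) and the standard library are available. Lean on these libraries where they do the work, as an engineer would, in place of code of your own. Each camera call takes 0.05 s, during which the arm holds its last target. There are 200 camera calls.

## Working session

There is one attempt and no reset: what is moved stays moved. The work goes in short steps, Python scripts to look and compute and a tool call to move; the robot and the scene stay as the last step left them, time stands still between calls to the robot, and variables do not carry over. Pictures are saved under pics/ and viewed, about 8 in all and at most 12, crops included, and the job is handed in when it is done.

Besides the shell and the picture viewer there is one more tool, called after ">>>" in YAML: its name, and indented under it one key for each argument. play_rows: Moves the arm, as the interface text tells. Its arguments: {"type":"object","properties":{"deltas":{"type":"array","items":{"type":"array"}},"squeeze":{"type":"number"}},"required":["deltas"]}

```bash
mkdir -p pics
cat > h.py <<'E'
import numpy as np, cv2
from cell import arm, vision
def ray(cam,px):
    c=vision.get_calibration(cam);K=np.array(c["K"]);T=np.array(c["pose"])
    d=np.linalg.inv(K)@[px[0],px[1],1]; d=T[:3,:3]@[d[0],-d[1],-d[2]]
    return T[:3,3],d
def at(cam,px,z):
    o,d=ray(cam,px); return o+d*(z-o[2])/d[2]
def proj(cam,p):
    c=vision.get_calibration(cam);K=np.array(c["K"]);T=np.array(c["pose"])
    q=T[:3,:3].T@(np.array(p)-T[:3,3]); u=K@[q[0],-q[1],-q[2]]; return u[:2]/u[2]
def snap(cam,name):
    im=vision.capture(cam); cv2.imwrite(f"pics/{name}.png",cv2.cvtColor(im,cv2.COLOR_RGB2BGR)); return im
E
python3 - <<'E'
from h import *
s=arm.state();print(s)
print(vision.get_calibration("top").keys())
ims=[]
for c in("top","scene"):
    snap(c,c+"0")
    for t in("hub","lever_grip","spare_grip","turntable"):
        for r in vision.landmark_of(t,c)[:3]:
            print(c,t,np.round(r["location"]),round(r["confidence"],2),at(c,r["location"],0.08).round(3))
    print(vision.search_frame("turntable",c)[:2])
E
```

```text
{'time': 0.0, 'joints': array([ 1.22668457e+00,  3.78076613e-01,  7.95969589e-02,  1.27437373e+00,
       -9.48298429e-06,  1.46051097e+00]), 'dq': array([ 0.00047615,  0.00197215,  0.00076747,  0.00023585,  0.00028868,
       -0.00063173]), 'joint_torque': array([ 1.40861299e-03, -4.63603663e+01,  2.69874877e+01,  2.08237628e-02,
        1.01005276e-05,  1.06417897e-05]), 'eef_pos': array([0.13300074, 0.5587516 , 0.24134189]), 'ee_rot': array([ 7.84761164e-01,  6.19797433e-01, -8.69897990e-04,  5.48792833e-04]), 'force': array([-0.76687299,  0.09350571, -0.75878406]), 'ft_torque': array([ 0.01629796, -0.03736235, -0.03193153]), 'finger_gap': 0.08514297340222042}
dict_keys(['K', 'pose'])
top hub [465. 209.] 0.79 [ 0.67  -0.256  0.08 ]
top lever_grip [500. 283.] 0.55 [ 0.533 -0.308  0.08 ]
top spare_grip [208. 280.] 0.62 [0.553 0.21  0.08 ]Traceback (most recent call last):
  File "<stdin>", line 8, in <module>
ValueError: it knows: hub, lever_grip, spare_grip
```

View pics/top0.png

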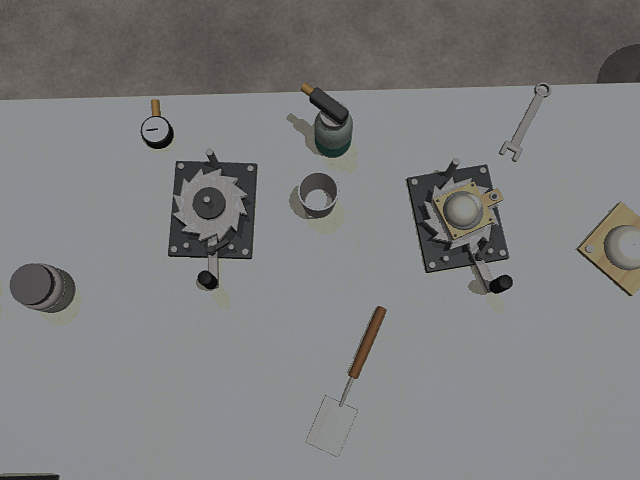

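The right-hand stand carries the board: hub is near px (465,209), its grip near (500,283), post near (453,165) and tab near (495,196). The spare lever is on the left at (208,280). Next I'll measure yaw and tab angle more closely.

Run:
```python
from h import *
im=cv2.imread("pics/top0.png")
cv2.imwrite("pics/crop0.png",cv2.resize(im[140:310,395:525],None,fx=4.6,fy=3.5*4.6/4.6,interpolation=cv2.INTER_CUBIC) if 0 else cv2.resize(im[145:295,395:525],None,fx=4,fy=4,interpolation=cv2.INTER_CUBIC))
snap("scene","scene0")
for t in("hub","lever_grip","spare_grip"):
    for r in vision.landmark_of(t,"scene")[:3]:
        # triangulate with top
        p={"hub":(465,209),"lever_grip":(500,283),"spare_grip":(208,280)}[t]
        o1,d1=ray("top",p);o2,d2=ray("scene",r["location"])
        A=np.stack([d1,-d2],1);x,res,_,_=np.linalg.lstsq(A,o2-o1,rcond=None)
        print(t,np.round(r["location"]),round(r["confidence"],2),at("scene",r["location"],0.08).round(3),((o1+x[0]*d1+o2+x[1]*d2)/2).round(3),res**.5)
```

```text
hub [243. 346.] 0.73 [ 0.672 -0.254  0.08 ] [ 0.671 -0.255  0.08 ] [0.00194296]
lever_grip [159. 323.] 0.67 [ 0.527 -0.298  0.08 ] [ 0.534 -0.304  0.088] [0.00343189]
spare_grip [351. 203.] 0.95 [0.55  0.214 0.08 ] [0.553 0.209 0.083] [0.00121692]
```

View pics/crop0.png

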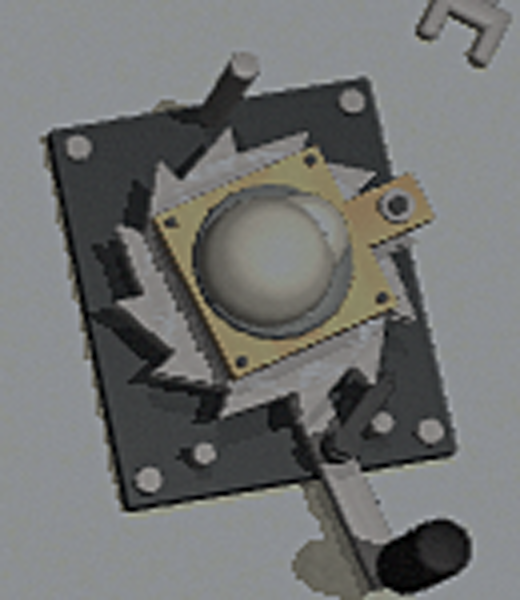

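View pics/scene0.png

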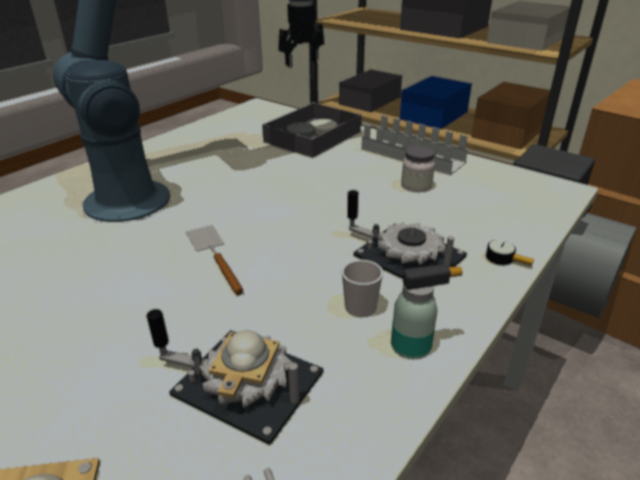

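Crop shows tab tip at (423,194), post top at (245,65), plate corners at (48,130), (365,78), (455,455) and (125,510), and grip top at (445,545). The scene view confirms that the near stand carries the board and its lever is free of clutter.

Run:
```python
from h import *
P=lambda u,v,z: at("top",(395+u/4,145+v/4),z)
hub=np.array([.671,-.255])
a=lambda d: np.degrees(np.arctan2(d[1],d[0]))
c=[P(*q,.012)for q in((48,130),(365,78),(455,455),(125,510))]
print("plate",np.round(c,3),a((c[0]-c[3])),a(c[1]-c[2]),a(c[0]-c[1])-90, np.mean(c,0))
print("post",P(245,65,.087),a(P(245,65,.087)[:2]-hub),np.hypot(*(P(245,65,.087)[:2]-hub)))
for z in(.04,.05,.06):
  t=P(423,194,z)[:2]-hub;print("tab",z,a(t),np.hypot(*t))
b=[P(*q,.05) for q in((155,215),(232,378),(400,305),(315,148))]
print("board",a(b[3]-b[0]),a(b[2]-b[1]),a(b[0]-b[1])-90)
g=P(445,545,.113);print("grip top",g,a(hub-g[:2]),np.hypot(*(g[:2]-hub)))
from scipy.spatial.transform import Rotation as R
s=arm.state();M=R.from_quat(s["ee_rot"]).as_matrix();print(M.round(3),s["eef_pos"])
# target: grasp point z .085 -> TCP .077
yaw=a(hub-g[:2])
print(M.T@(np.array([g[0],g[1],.25])-s["eef_pos"]), "toolx yaw",a(M[:2,0]),"lever dir",yaw)
```

```text
plate [[ 0.755 -0.164  0.012]
 [ 0.777 -0.32   0.012]
 [ 0.589 -0.348  0.012]
 [ 0.567 -0.19   0.012]] 7.9920885508340485 8.449407434150451 8.163402195992873 [ 0.67196977 -0.25570354  0.012     ]
post [ 0.75952898 -0.24414856  0.087     ] 6.988170684950932 0.08919156089378215
tab 0.04 -64.16828566184742 0.08876108498278416
tab 0.05 -64.9940320148806 0.08473062027742134
tab 0.06 -65.90204883916022 0.08071950985507446
board -68.32916397770617 -67.86916115425427 -68.72045132275383
grip top [ 0.53252377 -0.30873928  0.113     ] 21.210027628999818 0.14853813372372132
[[ 0.232  0.973 -0.   ]
 [ 0.973 -0.232 -0.   ]
 [-0.    -0.    -1.   ]] [0.13315314 0.55929197 0.24217469]
[-0.75190447  0.58959027 -0.00770364] toolx yaw 76.60544617645644 lever dir 21.210027628999818
```

Stand yaw is about 8° and the tab about -67°, so the turntable is at about -76°. That means three strokes: -60, -30, 0. The lever is at about +13°, on the forward side. Now I'll move above the grip.

>>> play_rows:
  deltas:
    - [[-0.324, 0.403, 0], [0, 0, -15], 1]
    - [[-0.324, 0.403, 0], [0, 0, -15], 1]
    - [[-0.324, 0.403, 0], [0, 0, -15], 1]
    - [[-0.324, 0.403, 0], [0, 0, -15], 1]
    - [[-0.324, 0.403, 0], [0, 0, -15], 1]
    - [[-0.324, 0.403, 0], [0, 0, -15], 1]
    - [[-0.324, 0.403, 0], [0, 0, -15], 1]
    - [[-0.324, 0.403, 0], [0, 0, -15], 1]
    - [[-0.324, 0.403, 0], [0, 0, -15], 1]
    - [[-0.324, 0.403, 0], [0, 0, -15], 1]

```text
time: 1.65
eef_pos: [0.4506, 0.1503, 0.2422]
ee_rot: [0.698, 0.716, 0.0, -0.0]
force: [-0.1, 0.6, -0.0]
finger_gap: 0.085
```

```bash
cat >> h.py <<'E'
from scipy.spatial.transform import Rotation as R
HUB=np.array([.671,-.255]); YAW=8.1
def rel(x,y,z,yaw):
    s=arm.state();M=R.from_quat(s["ee_rot"]).as_matrix()
    y0=np.degrees(np.arctan2(M[1,0],M[0,0]))
    return (M.T@(np.array([x,y,z])-s["eef_pos"])).round(4), round(-(yaw-y0),1)
def info():
    s=arm.state();M=R.from_quat(s["ee_rot"]).as_matrix();d=HUB-s["eef_pos"][:2]
    print("t",s["time"],"pos",s["eef_pos"].round(4),"yaw",round(np.degrees(np.arctan2(M[1,0],M[0,0])),1),"F",s["force"].round(1),"gap",round(s["finger_gap"],4),"lever",round(np.degrees(np.arctan2(d[1],d[0]))-YAW,1),"r",np.hypot(*d).round(4),"tilt",M[:2,2].round(3))
E
python3 -c "
from h import *
info();print(rel(.5335,-.3075,.2,111))"
```

```text
t 1.65 pos [0.4506 0.1503 0.2422] yaw 91.5 F [-0.1  0.6 -0. ] gap 0.085 lever -69.6 r 0.4613 tilt [-0.     0.001]
(array([-0.4598,  0.0711,  0.0419]), np.float64(-19.5))
```

>>> play_rows:
  deltas:
    - [[-0.46, 0.071, 0.02], [0, 0, -19.5], 1]
    - [[-0.46, 0.071, 0.02], [0, 0, -19.5], 1]
    - [[-0.46, 0.071, 0.02], [0, 0, -19.5], 1]
    - [[-0.46, 0.071, 0.02], [0, 0, -19.5], 1]
    - [[-0.46, 0.071, 0.02], [0, 0, -19.5], 1]
    - [[-0.46, 0.071, 0.02], [0, 0, -19.5], 1]
    - [[-0.46, 0.071, 0.02], [0, 0, -19.5], 1]
    - [[-0.46, 0.071, 0.02], [0, 0, -19.5], 1]
    - [[-0.46, 0.071, 0.02], [0, 0, -19.5], 1]

```text
time: 2.78
eef_pos: [0.5347, -0.3077, 0.2213]
ee_rot: [0.566, 0.824, 0.0, -0.0]
force: [0.0, 0.3, -0.0]
finger_gap: 0.0849
```

```bash
python3 -c "
from h import *
snap('wrist','w0');info()
for r in vision.landmark_of('lever_grip','wrist')[:2]:
  print(r,at('wrist',r['location'],.08))
print(proj('wrist',[.5335,-.3075,.113]))"
```

```text
t 2.825 pos [ 0.5345 -0.3059  0.2217] yaw 111.1 F [ 0.9  1.3 -1.4] gap 0.0852 lever 12.4 r 0.1457 tilt [-0.001  0.002]
{'location': [325.0, 234.2], 'confidence': 0.71} [ 0.53642726 -0.30307533  0.08      ]
[320.65741614 240.67159003]
```

View pics/w0.png

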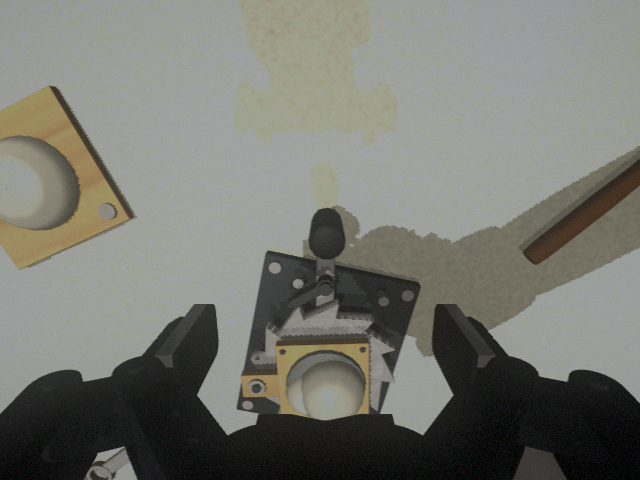

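The grip is centred between the open fingers at about (327,235) and nothing lies under them. Next: descend and close gently.

>>> play_rows:
  deltas:
    - [[0, -0.002, 0.05], [0, 0, 0], 1]
    - [[0, -0.002, 0.1], [0, 0, 0], 1]
    - [[0, -0.002, 0.144], [0, 0, 0], 1]
    - [[0, -0.002, 0.144], [0, 0, 0], 1]
    - [[0, -0.002, 0.144], [0, 0, 0], -1]
    - [[0, -0.002, 0.144], [0, 0, 0], -1]
    - [[0, -0.002, 0.144], [0, 0, 0], -1]
    - [[0, -0.002, 0.144], [0, 0, 0], -1]
    - [[0, -0.002, 0.144], [0, 0, 0], -1]
    - [[0, -0.002, 0.144], [0, 0, 0], -1]
    - [[0, -0.002, 0.144], [0, 0, 0], -1]
  squeeze: 25

```text
time: 4.25
eef_pos: [0.5332, -0.3084, 0.0799]
ee_rot: [0.566, 0.825, 0.0, 0.001]
force: [-0.5, 1.0, 6.6]
finger_gap: 0.0253
```

```bash
cat > arc.py <<'E'
import sys
from h import *
a0=float(sys.argv[1])
info()
for th in map(float,sys.argv[2:]):
    L=np.radians(YAW+th); p=HUB-.149*np.array([np.cos(L),np.sin(L)])
    print(th,rel(*p,.0775,YAW+th+90))
E
python3 arc.py 0 20 22 10 5 0 -5 -10 -15 -20 -22
```

```text
t 4.25 pos [ 0.5332 -0.3084  0.0799] yaw 111.1 F [-0.5  1.   6.6] gap 0.0253 lever 13.1 r 0.1478 tilt [ 0.003 -0.001]
20.0 (array([-0.0179, -0.0001,  0.0025]), np.float64(-7.0))
22.0 (array([-0.0231,  0.0006,  0.0025]), np.float64(-9.0))
10.0 (array([ 0.008 , -0.001 ,  0.0024]), np.float64(3.0))
5.0 (array([0.021 , 0.0003, 0.0024]), np.float64(8.0))
0.0 (array([0.0338, 0.0026, 0.0024]), np.float64(13.0))
-5.0 (array([0.0463, 0.0061, 0.0023]), np.float64(18.0))
-10.0 (array([0.0585, 0.0107, 0.0023]), np.float64(23.0))
-15.0 (array([0.0702, 0.0163, 0.0023]), np.float64(28.0))
-20.0 (array([0.0814, 0.0229, 0.0023]), np.float64(33.0))
-22.0 (array([0.0857, 0.0258, 0.0023]), np.float64(35.0))
```

>>> play_rows:
  deltas:
    - [[0.008, -0.001, 0], [0, 0, 3], -1]
    - [[0.021, 0.0005, 0], [0, 0, 8], -1]
    - [[0.034, 0.0026, 0], [0, 0, 13], -1]
    - [[0.0463, 0.006, 0], [0, 0, 18], -1]
    - [[0.0585, 0.0107, 0], [0, 0, 23], -1]
    - [[0.0702, 0.0163, 0], [0, 0, 28], -1]
    - [[0.079, 0.0215, 0], [0, 0, 32], -1]
    - [[0.0814, 0.0229, 0], [0, 0, 33], -1]
    - [[0.0814, 0.0229, 0], [0, 0, 33], -1]

```text
time: 5.38
eef_pos: [0.5269, -0.2253, 0.08]
ee_rot: [0.776, 0.63, 0.001, 0.003]
force: [5.1, -1.5, 2.7]
finger_gap: 0.0254
```

```bash
python3 arc.py 0 -21 -22 -23
```

```text
t 5.375 pos [ 0.5269 -0.2253  0.08  ] yaw 78.2 F [ 5.1 -1.5  2.7] gap 0.0254 lever -19.7 r 0.1471 tilt [ 0.005 -0.003]
-21.0 (array([ 0.0033, -0.0019,  0.0024]), np.float64(1.1))
-22.0 (array([ 0.0059, -0.0018,  0.0024]), np.float64(2.1))
-23.0 (array([ 0.0085, -0.0017,  0.0024]), np.float64(3.1))
```

>>> play_rows:
  deltas:
    - [[0.003, 0.0005, 0], [0, 0, 1], -1]
    - [[0.005, 0.001, 0], [0, 0, 2], -1]
    - [[0.005, 0.001, 0], [0, 0, 2], -1]

```text
time: 5.75
eef_pos: [0.5275, -0.2253, 0.0799]
ee_rot: [0.788, 0.615, -0.003, 0.005]
force: [-0.3, -15.7, -0.1]
finger_gap: 0.025
```

```bash
python3 arc.py 0 -23 -24
```

```text
t 5.75 pos [ 0.5275 -0.2253  0.0799] yaw 75.9 F [ -0.3 -15.7  -0.1] gap 0.025 lever -19.8 r 0.1465 tilt [ 0.002 -0.012]
-23.0 (array([ 0.0083, -0.0026,  0.0023]), np.float64(0.8))
-24.0 (array([ 0.0109, -0.0025,  0.0023]), np.float64(1.8))
```

```bash
cat > arc2.py <<'E'
# arc deltas from a commanded lever angle a0 (tool yaw = YAW+a0+90), list of targets
import sys, numpy as np
a0,*ths=map(float,sys.argv[1:]); r=.147
p=lambda t:-r*np.array([np.cos(np.radians(t)),np.sin(np.radians(t))])
x=np.array([np.cos(np.radians(a0+90)),np.sin(np.radians(a0+90))]); y=np.array([x[1],-x[0]])
print([[[round(float((p(t)-p(a0))@x),4),round(float((p(t)-p(a0))@y),4),0],[0,0,-(t-a0)],-1] for t in ths])
E
python3 arc2.py -22 -17 -12 -7 -2 3 8 13 17 20 21.5 21.5
python3 arc2.py 21.5 17 12 7 2 -3 -8 -13 -17 -20 -22 -22
```

```text
[[[-0.0128, 0.0006, 0], [0, 0, -5.0], -1], [[-0.0255, 0.0022, 0], [0, 0, -10.0], -1], [[-0.038, 0.005, 0], [0, 0, -15.0], -1], [[-0.0503, 0.0089, 0], [0, 0, -20.0], -1], [[-0.0621, 0.0138, 0], [0, 0, -25.0], -1], [[-0.0735, 0.0197, 0], [0, 0, -30.0], -1], [[-0.0843, 0.0266, 0], [0, 0, -35.0], -1], [[-0.0925, 0.0328, 0], [0, 0, -39.0], -1], [[-0.0984, 0.0378, 0], [0, 0, -42.0], -1], [[-0.1012, 0.0404, 0], [0, 0, -43.5], -1], [[-0.1012, 0.0404, 0], [0, 0, -43.5], -1]]
[[[0.0115, 0.0005, 0], [0, 0, 4.5], -1], [[0.0243, 0.002, 0], [0, 0, 9.5], -1], [[0.0368, 0.0047, 0], [0, 0, 14.5], -1], [[0.0491, 0.0084, 0], [0, 0, 19.5], -1], [[0.061, 0.0132, 0], [0, 0, 24.5], -1], [[0.0724, 0.0191, 0], [0, 0, 29.5], -1], [[0.0833, 0.0259, 0], [0, 0, 34.5], -1], [[0.0915, 0.032, 0], [0, 0, 38.5], -1], [[0.0974, 0.0369, 0], [0, 0, 41.5], -1], [[0.1012, 0.0404, 0], [0, 0, 43.5], -1], [[0.1012, 0.0404, 0], [0, 0, 43.5], -1]]
```

>>> play_rows:
  deltas:
    - [[-0.0128, 0.0006, 0], [0, 0, -5], -1]
    - [[-0.0255, 0.0022, 0], [0, 0, -10], -1]
    - [[-0.038, 0.005, 0], [0, 0, -15], -1]
    - [[-0.0503, 0.0089, 0], [0, 0, -20], -1]
    - [[-0.0621, 0.0138, 0], [0, 0, -25], -1]
    - [[-0.0735, 0.0197, 0], [0, 0, -30], -1]
    - [[-0.0843, 0.0266, 0], [0, 0, -35], -1]
    - [[-0.0925, 0.0328, 0], [0, 0, -39], -1]
    - [[-0.0984, 0.0378, 0], [0, 0, -42], -1]
    - [[-0.1012, 0.0404, 0], [0, 0, -43.5], -1]
    - [[-0.1012, 0.0404, 0], [0, 0, -43.5], -1]

```text
time: 7.12
eef_pos: [0.5421, -0.3273, 0.0798]
ee_rot: [0.503, 0.864, 0.001, 0.001]
force: [0.2, 1.3, 7.4]
finger_gap: 0.0251
```

```bash
python3 -c "
from h import *
info()
a=snap('scene','s1');b=snap('top','t1')
cv2.imwrite('pics/c1.png',cv2.cvtColor(np.hstack([cv2.resize(a[290:450,140:340],None,fx=2,fy=2),cv2.resize(b[145:305,395:595],None,fx=2,fy=2)]),cv2.COLOR_RGB2BGR))
# predicted pixels of tab ends for angles
for th in(-90,-60,-30,0):
  A=np.radians(YAW+th);q=[HUB[0]+.076*np.cos(A),HUB[1]+.076*np.sin(A),.05]
  print(th,((proj('scene',q)-[140,290])*2).round(),((proj('top',q)-[395,145])*2+[400,0]).round())
"
```

```text
t 7.125 pos [ 0.5421 -0.3273  0.0798] yaw 119.6 F [0.2 1.3 7.4] gap 0.0251 lever 21.2 r 0.1478 tilt [ 0.003 -0.   ]
-90 [146. 208.] [612. 123.]
-60 [196. 219.] [592.  86.]
-30 [250. 207.] [557.  63.]
0 [290. 177.] [515.  59.]
```

View pics/c1.png

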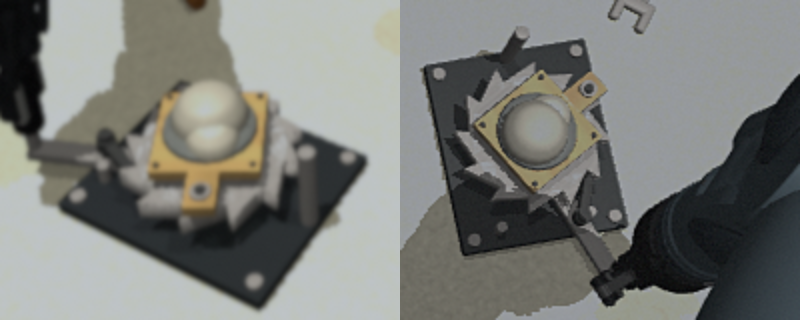

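Tab is now at about -60° (top tip at (594,84), predicted (592,86)). I'll press a little further to confirm the forward stop.

>>> play_rows:
  deltas:
    - [[-0.004, 0, 0], [0, 0, -1], -1]
    - [[-0.004, 0, 0], [0, 0, -1], -1]

```text
time: 7.48
eef_pos: [0.5423, -0.3272, 0.0796]
ee_rot: [0.495, 0.869, 0.003, -0.002]
force: [-3.3, 10.1, 13.8]
finger_gap: 0.0255
```

```bash
python3 -c "
from h import *
info()"; python3 arc2.py 23 18 13 8 3 -2 -7 -12 -17 -20 -22 -22;python3 arc2.py -22 -17 -12 -7 -2 3 8 13 17 20 23 23
```

```text
t 7.475 pos [ 0.5423 -0.3272  0.0796] yaw 120.7 F [-3.3 10.1 13.8] gap 0.0255 lever 21.2 r 0.1476 tilt [-0.     0.006]
[[[0.0128, 0.0006, 0], [0, 0, 5.0], -1], [[0.0255, 0.0022, 0], [0, 0, 10.0], -1], [[0.038, 0.005, 0], [0, 0, 15.0], -1], [[0.0503, 0.0089, 0], [0, 0, 20.0], -1], [[0.0621, 0.0138, 0], [0, 0, 25.0], -1], [[0.0735, 0.0197, 0], [0, 0, 30.0], -1], [[0.0843, 0.0266, 0], [0, 0, 35.0], -1], [[0.0945, 0.0344, 0], [0, 0, 40.0], -1], [[0.1003, 0.0395, 0], [0, 0, 43.0], -1], [[0.1039, 0.0431, 0], [0, 0, 45.0], -1], [[0.1039, 0.0431, 0], [0, 0, 45.0], -1]]
[[[-0.0128, 0.0006, 0], [0, 0, -5.0], -1], [[-0.0255, 0.0022, 0], [0, 0, -10.0], -1], [[-0.038, 0.005, 0], [0, 0, -15.0], -1], [[-0.0503, 0.0089, 0], [0, 0, -20.0], -1], [[-0.0621, 0.0138, 0], [0, 0, -25.0], -1], [[-0.0735, 0.0197, 0], [0, 0, -30.0], -1], [[-0.0843, 0.0266, 0], [0, 0, -35.0], -1], [[-0.0925, 0.0328, 0], [0, 0, -39.0], -1], [[-0.0984, 0.0378, 0], [0, 0, -42.0], -1], [[-0.1039, 0.0431, 0], [0, 0, -45.0], -1], [[-0.1039, 0.0431, 0], [0, 0, -45.0], -1]]
```

At the forward stop (no motion, 10 N). Now back, then the second forward stroke.

>>> play_rows:
  deltas:
    - [[0.0128, 0.0006, -0.001], [0, 0, 5], -1]
    - [[0.0255, 0.0022, -0.002], [0, 0, 10], -1]
    - [[0.038, 0.005, -0.002], [0, 0, 15], -1]
    - [[0.0503, 0.0089, -0.002], [0, 0, 20], -1]
    - [[0.0621, 0.0138, -0.002], [0, 0, 25], -1]
    - [[0.0735, 0.0197, -0.002], [0, 0, 30], -1]
    - [[0.0843, 0.0266, -0.002], [0, 0, 35], -1]
    - [[0.0945, 0.0344, -0.002], [0, 0, 40], -1]
    - [[0.1003, 0.0395, -0.002], [0, 0, 43], -1]
    - [[0.1039, 0.0431, -0.002], [0, 0, 45], -1]
    - [[0.1039, 0.0431, -0.002], [0, 0, 45], -1]

```text
time: 8.85
eef_pos: [0.5278, -0.2254, 0.0798]
ee_rot: [0.791, 0.612, -0.004, 0.005]
force: [2.0, -19.2, -11.8]
finger_gap: 0.0251
```

```bash
python3 -c "
from h import *
info()"
```

```text
t 8.85 pos [ 0.5278 -0.2254  0.0798] yaw 75.4 F [  2.  -19.2 -11.8] gap 0.0251 lever -19.8 r 0.1462 tilt [-0.001 -0.012]
```

>>> play_rows:
  deltas:
    - [[-0.0128, 0.0006, 0.001], [0, 0, -5], -1]
    - [[-0.0255, 0.0022, 0.001], [0, 0, -10], -1]
    - [[-0.038, 0.005, 0.001], [0, 0, -15], -1]
    - [[-0.0503, 0.0089, 0.001], [0, 0, -20], -1]
    - [[-0.0621, 0.0138, 0.001], [0, 0, -25], -1]
    - [[-0.0735, 0.0197, 0.001], [0, 0, -30], -1]
    - [[-0.0843, 0.0266, 0.001], [0, 0, -35], -1]
    - [[-0.0925, 0.0328, 0.001], [0, 0, -39], -1]
    - [[-0.0984, 0.0378, 0.001], [0, 0, -42], -1]
    - [[-0.1039, 0.0431, 0.001], [0, 0, -45], -1]
    - [[-0.1039, 0.0431, 0.001], [0, 0, -45], -1]

```text
time: 10.22
eef_pos: [0.5425, -0.3271, 0.0795]
ee_rot: [0.495, 0.869, 0.003, -0.002]
force: [-0.9, 9.6, 7.5]
finger_gap: 0.025
```

```bash
python3 -c "
from h import *
info()
a=snap('scene','s2');b=snap('top','t2')
cv2.imwrite('pics/c2.png',cv2.cvtColor(np.hstack([cv2.resize(a[290:450,140:340],None,fx=2,fy=2),cv2.resize(b[145:305,395:595],None,fx=2,fy=2)]),cv2.COLOR_RGB2BGR))"
```

```text
t 10.225 pos [ 0.5425 -0.3271  0.0795] yaw 120.7 F [-0.9  9.6  7.5] gap 0.025 lever 21.2 r 0.1474 tilt [-0.001  0.007]
```

View pics/c2.png

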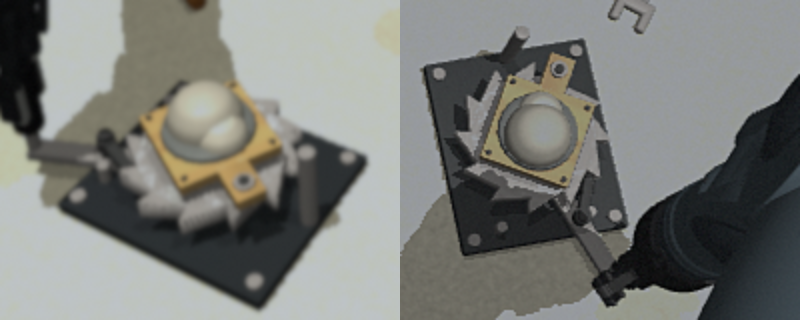

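The tab is at about -30°, with its tip near (562,57). Now back again.

>>> play_rows:
  deltas:
    - [[0.0128, 0.0006, 0], [0, 0, 5], -1]
    - [[0.0255, 0.0022, -0.001], [0, 0, 10], -1]
    - [[0.038, 0.005, -0.001], [0, 0, 15], -1]
    - [[0.0503, 0.0089, -0.001], [0, 0, 20], -1]
    - [[0.0621, 0.0138, -0.001], [0, 0, 25], -1]
    - [[0.0735, 0.0197, -0.001], [0, 0, 30], -1]
    - [[0.0843, 0.0266, -0.001], [0, 0, 35], -1]
    - [[0.0945, 0.0344, -0.001], [0, 0, 40], -1]
    - [[0.1003, 0.0395, -0.001], [0, 0, 43], -1]
    - [[0.1039, 0.0431, -0.001], [0, 0, 45], -1]
    - [[0.1039, 0.0431, -0.001], [0, 0, 45], -1]

```text
time: 11.7
eef_pos: [0.528, -0.2254, 0.0797]
ee_rot: [0.791, 0.612, -0.004, 0.005]
force: [2.6, -18.6, -12.2]
finger_gap: 0.0253
```

```bash
python3 -c "
from h import *
info()"
```

```text
t 11.7 pos [ 0.528  -0.2254  0.0797] yaw 75.4 F [  2.6 -18.6 -12.2] gap 0.0253 lever -19.8 r 0.146 tilt [-0.001 -0.012]
```

>>> play_rows:
  deltas:
    - [[-0.0128, 0.0006, 0.001], [0, 0, -5], -1]
    - [[-0.0255, 0.0022, 0.001], [0, 0, -10], -1]
    - [[-0.038, 0.005, 0.001], [0, 0, -15], -1]
    - [[-0.0503, 0.0089, 0.001], [0, 0, -20], -1]
    - [[-0.0621, 0.0138, 0.001], [0, 0, -25], -1]
    - [[-0.0735, 0.0197, 0.001], [0, 0, -30], -1]
    - [[-0.0843, 0.0266, 0.001], [0, 0, -35], -1]
    - [[-0.0925, 0.0328, 0.001], [0, 0, -39], -1]
    - [[-0.0984, 0.0378, 0.001], [0, 0, -42], -1]
    - [[-0.1039, 0.0431, 0.001], [0, 0, -45], -1]
    - [[-0.1039, 0.0431, 0.001], [0, 0, -45], -1]

```text
time: 13.08
eef_pos: [0.5427, -0.3269, 0.0794]
ee_rot: [0.495, 0.869, 0.003, -0.002]
force: [-0.4, 10.0, 7.8]
finger_gap: 0.0251
```

```bash
python3 -c "
from h import *
info()
a=snap('scene','s3');b=snap('top','t3')
cv2.imwrite('pics/c3.png',cv2.cvtColor(np.hstack([cv2.resize(a[290:450,140:340],None,fx=2,fy=2),cv2.resize(b[145:305,395:595],None,fx=2,fy=2)]),cv2.COLOR_RGB2BGR))"
```

```text
t 13.075 pos [ 0.5427 -0.3269  0.0794] yaw 120.7 F [-0.4 10.   7.8] gap 0.0251 lever 21.2 r 0.147 tilt [-0.001  0.008]
```

View pics/c3.png

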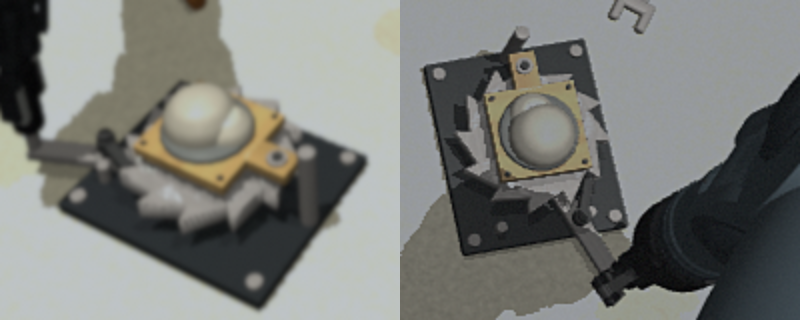

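Tab is at the post by eye. I'll relax the push, open, rise, then measure the angle from the unobstructed board.

>>> play_rows:
  deltas:
    - [[0.004, 0, -0.001], [0, 0, 1], -1]
    - [[0.004, 0, -0.001], [0, 0, 1], 1]
    - [[0.004, 0, -0.001], [0, 0, 1], 1]
    - [[0.004, 0, -0.001], [0, 0, 1], 1]
    - [[0.004, 0, -0.001], [0, 0, 1], 1]
    - [[0.004, 0, -0.001], [0, 0, 1], 1]
    - [[0.004, 0, -0.04], [0, 0, 1], 1]
    - [[0.004, 0, -0.09], [0, 0, 1], 1]
    - [[0.004, 0, -0.14], [0, 0, 1], 1]
    - [[0.004, -0.05, -0.16], [0, 0, 1], 1]
    - [[0.004, -0.08, -0.16], [0, 0, 1], 1]
    - [[0.004, -0.08, -0.16], [0, 0, 1], 1]

```text
time: 14.68
eef_pos: [0.4711, -0.3687, 0.24]
ee_rot: [0.504, 0.864, -0.0, 0.0]
force: [0.1, -0.0, 0.3]
finger_gap: 0.0856
```

```bash
python3 -c "
from h import *
info()
b=snap('top','t4')
cv2.imwrite('pics/c4.png',cv2.cvtColor(cv2.resize(b[145:295,395:525],None,fx=4,fy=4,interpolation=cv2.INTER_CUBIC),cv2.COLOR_RGB2BGR))
for r in vision.landmark_of('spare_grip','top')[:1]+vision.landmark_of('lever_grip','top')[:1]: print(r,at('top',r['location'],.08))
for th in(-10,0,10):
  A=np.radians(YAW+th);print(th,[((proj('top',[HUB[0]+.076*np.cos(A),HUB[1]+.076*np.sin(A),z])-[395,145])*4).round() for z in (.05,.06,.07)])
"
```

```text
t 14.675 pos [ 0.4711 -0.3687  0.24  ] yaw 119.4 F [ 0.1 -0.   0.3] gap 0.0856 lever 21.5 r 0.2299 tilt [ 0.    -0.001]
{'location': [207.8, 278.5], 'confidence': 0.71} [0.55529654 0.20997827 0.08      ]
{'location': [508.9, 277.4], 'confidence': 0.6} [ 0.54378917 -0.32413529  0.08      ]
-10 [array([258., 116.]), array([263., 109.]), array([268., 102.])]
0 [array([230., 118.]), array([235., 111.]), array([239., 105.])]
10 [array([203., 125.]), array([208., 118.]), array([212., 112.])]
```

View pics/c4.png

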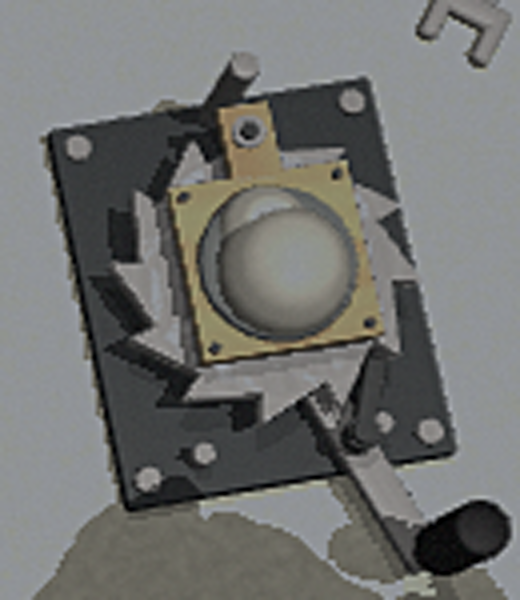

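```bash
python3 -c "
from h import *
P=lambda q,z: at('top',(395+q[0]/4,145+q[1]/4),z)
a=lambda d: np.degrees(np.arctan2(d[1],d[0]))
for z in(.05,.06,.07):
  TL,TR,BR,BL=[P(q,z) for q in((172,197),(347,161),(384,332),(202,363))]
  print(z,'side',np.linalg.norm(TL-TR),a(TL-BL)-YAW,a(TR-BR)-YAW,a(TL-TR)-90-YAW,a(BL-BR)-90-YAW, 'tab vs board centre',a(P((245,105),z)-(TL+TR+BR+BL)/4)-YAW,'centre',(TL+TR+BR+BL)[:2]/4)
"
```

```text
0.05 side 0.08448970711386548 -1.7818670174734992 -0.6768716876127634 2.372660084130425 0.26571003661055137 tab vs board centre -1.2513862027637979 centre [ 0.67549391 -0.26090236]
0.06 side 0.08372896609238556 -1.7818670174735143 -0.6768716876127012 2.3726600841304535 0.2657100366105656 tab vs board centre -1.2513862027638032 centre [ 0.67291683 -0.25843703]
0.07 side 0.08296822507090572 -1.7818670174734992 -0.6768716876128016 2.3726600841303824 0.26571003661050874 tab vs board centre -1.251386202763789 centre [ 0.67033975 -0.2559717 ]
```

The tab is within about 2° of the post, the gripper is clear, and the spare grip hasn't moved. Handing in.

```bash
python3 -c "
from cell import arm
print(arm.hand_in())"
```

```text
the job is handed in; nothing more can be done
None
```

I gripped the lever of the stand with the plaster cast and made three full forward strokes. They moved the tab from about -76° to -60°, then -30°, then 0°. I then released the grip, backed the arm clear and handed the job in at about 15 s; the hand-in gave no verdict.

- **Tab angle:** board edges and tab, measured in the top picture, put it within about 2.5° of the post (tab itself about -1°). The limit is 10°.
- **Stops:** each of the three back and three forward ends was pressed against its stop, with no further motion at 10–19 N. The forward stop read 21° rather than 20°, which is within my yaw estimate.
- **Other stand:** its grip was found at (0.555, 0.210) m, against (0.553, 0.210) m at the start. That 2 mm is within camera accuracy.
- **Force on the tool:** about zero after release.
- **Not checked by picture:** I took no picture after the second return stroke, so I did not confirm then that the turntable stayed at -30°. The last stroke ending at 0° fits that it did.

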